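Set the dispenser bottle on the filling station, spout over the beaker

ROBOT

A 7-joint arm with a two-finger parallel gripper is mounted at the origin on a cart in front of the work surface, level with it; the furniture and walls round the work are solid. World frame = base frame: x ahead of the robot, y to its left, z up, the work surface at z = 0. Lengths are in m, angles in rad, forces in N, time in s.
With the tool pointing down it reaches from about 0.4 to 0.875 m from the base axis. Payload 19.3 kg.
Tool frame: the origin (TCP) lies at the very end of the fingers, on their centre line; the grasp point (between the pads) lies 19 mm behind it; z points along the fingers, y is the direction in which the jaws open and shut (so a half turn about z gives the same grasp; the last joint's range is limited). The gripper opens to 85 mm and grips with 20 to 120 N. Pads are 22 mm wide; open, the fingers measure 114 mm over their backs; the gripper's body (76 mm by 85 mm) begins 54 mm behind the grasp point. The pads swing forward as they close: fully open they stand 13 mm farther back than shut.
Start: joints at [1.197, 0.521, -0.036, 1.599, 0.021, 1.021, -0.113], TCP at [0.187, -0.596, 0.231] pointing down, gripper open.
Joint ranges: [-2.91, 2.91], [-0.3, 2.13], [-1.5, 1.42], [0.17, 2.43], [-1.26, 4.41], [0.16, 1.93], [-2.52, 2.52]. Speed limits (rad/s): [1.89, 1.89, 2.39, 2.39, 3.01, 3.01, 3.01].

INTERFACE

Orientations are given as [roll, pitch, yaw] about the fixed x, y, z axes, in that order (R = Rz(yaw) Ry(pitch) Rx(roll)).
In Python, from workcell import bot, grab_frame, calibration, workorder gives the robot as it stands.
- The arm moves only by the tool move_arm, never from a script. Its arguments are lists of equal length, an entry for each row: "jaw": the closure in counts, from 0 (fully open) to 255 (shut); "dp": the shift along the tool's x, y, z in units of 800 mm (1.0 is 800 mm), a list of three; "rotation": the turn, a rotation vector about the tool's x, y, z in units of pi rad (1.0 is pi rad), a list of three. In form: {"jaw": [jaw, ...], "dp": [[dx, dy, dz], ...], "rotation": [[rx, ry, rz], ...]}. A call has 1 to 10 rows; each row shifts and turns the commanded pose from where the row before left it, along the tool's axes as they then stand; what a row does not reach is not made up. A row lasts 1/8 s, in which the tool goes at most 62.5 mm and 10.7 degrees, less where a joint would pass 70% of its speed; a pose out of reach is approached as far as the arm can. A call with a number of a shift or a turn outside -1 to 1 is refused whole. A call with a gripper value outside its range is refused whole. The fingers move at their own pace and stop on an object; "squeeze" is the grip in N (left out, the last holds). Time passes only in rows, so rows that do not move let the fingers close. It gives the time, the measured TCP pose, the force and the opening at its end, in the units of the state.
- bot.observe(): the state, without advancing time (a new reading comes with each control period).
- grab_frame(name): name is "scene" or "top" or "wrist"; returns the picture (400x640x3 uint8, blue, green, red); there is no depth.
- calibration(name): a dict with "camera_matrix" (3x3 intrinsics, pixels), "T" (4x4, takes a point from camera to world coordinates). Camera axes: x right, y down, z forward; pixel columns grow to the right and rows downward; lengths in m; the calibration is good to about 2 mm. The wrist camera is an equidistant fisheye: a pixel r from the principal point sees the ray r / f radians off the axis. A picture is of the moment at which its call begins: read the wrist's pose just before it. calibration takes no time and is no camera call; for the wrist camera it gives the pose at the moment of the call.
- workorder.job_done(): hands the job in, once; it reports no verdict.
The state is a dict: "clock": time; "qpos": joint angles; "qd": joint speeds; "joint_efforts": joint torques, N m; "position": TCP position; "tool_rot": TCP orientation; "force": force on the tool from outside, world axes, zero at the start; "moment": the same for the moment, N m; "grip_width": finger opening in m.
Only numpy, scipy, OpenCV 4.12 (cv2) and the standard library are available. Lean on these libraries where they do the work, as an engineer would, in place of code of your own. Each camera call takes 0.05 s, during which the arm holds its last target. There are 200 camera calls.

TASK

Stand the bottle that has the pump dispenser and side spout on the round pad of the filling station, centred on the pad and turned so that the end of its spout is over the middle of the station's beaker. Keep the bottle upright, set it down gently and leave it standing free; leave the other bottle and the square glass jar where they stand.

Things in the scene. Friction and masses are not known exactly. Their poses are not given: they have to be found in the camera images.
- dispenser: Brown bottle with a pump dispenser on top, 199 mm tall, 0.3 to 0.5 kg, the only one with a spout. Origin: centre of its underside (within 1 mm of its axis); z up, +x the way the spout points. Body 58 mm in diameter up to 105 mm height; white collar 40 mm in diameter from 101 to 127 mm. Starts upright on the side table at the right (its top 6 mm above z = 0) in any of three places in a row with the other bottle and the jar.
- barrel (a point): Middle of the dispenser's grip barrel, on its axis 162 mm above its underside: a plain round grey cylinder 32 mm in diameter. Grip it from above, with any yaw, between 140 and 180 mm height. Above it is a narrower push knob, 25 mm in diameter, up to 199 mm.
- spout_tip (a point): Open lower end of the spout, at (79, 0, 98) mm in the dispenser's frame. The spout is a 7 mm steel tube that leaves the head at 128 mm height (thicker root, top at 135 mm), runs out level along +x to 78 mm from the axis and bends down to this end.
- station: Filling station fixed to the table: flat metal plate 170 x 100 x 8 mm with a round dark pad at one end and a glass beaker held in a white collar at the other. Origin: on the table under the centre of the pad; z up; +x points from the pad's centre to the beaker; the plate runs from x = -54 to x = +116 mm.
- pad (a point): Centre of the top of the pad, 11 mm above the table; the pad is a flat disc 84 mm in diameter.
- beaker_mouth (a point): Centre of the beaker's mouth, 78 mm from the pad's centre, 63 mm above the table; the beaker is 44 mm in diameter at the mouth and fixed to the station.
- plain_bottle: Brown bottle with a screw cap and no spout, 55 mm in diameter, 115 mm tall, loose. Origin: centre of its underside. Leave it alone.
- jar: Square glass staining jar with lid, 52 x 52 x 104 mm, loose. Origin: centre of its underside. Leave it alone.

How it is judged:
By the outcome, as a careful person would: the job done as asked, in the order asked, and still so for the second after the job is handed in, with the robot touching nothing.
It also fails if it takes over 38 s, if anything falls off the work surface, if the arm or the gripper's body presses on something with over 40 N, if the wrist force passes 120 N, or if a joint passes its speed limit or range.

## Working session

There is one attempt and no reset: what is moved stays moved. The work goes in short steps, Python scripts to look and compute and a tool call to move; the robot and the scene stay as the last step left them, time stands still between calls to the robot, and variables do not carry over. Pictures are saved under pics/ and viewed, about 8 in all and at most 12, crops included, and the job is handed in when it is done.

Besides the shell and the picture viewer there is one more tool, called after ">>>" as name(argument=value, ...) on one line, values as JSON. move_arm: Moves the arm, as the interface text tells. Shifts and turns lie within -1 to 1; 1 stands for 800 mm of shift or pi rad of turn. Its arguments: {"type":"object","properties":{"jaw":{"type":"array","items":{"type":"number"}},"dp":{"type":"array","items":{"type":"array","items":{"type":"number","minimum":-1,"maximum":1}}},"rotation":{"type":"array","items":{"type":"array","items":{"type":"number","minimum":-1,"maximum":1}}},"squeeze":{"type":"number"}},"required":["jaw","dp","rotation"]}

```bash
mkdir -p pics; cat > h.py <<'E'
import numpy as np,cv2
from workcell import bot,grab_frame,calibration,workorder
def ray(name,u,v,c=None):
    c=c or calibration(name);K=np.array(c["camera_matrix"]);T=np.array(c["T"])
    d=np.array([(u-K[0,2])/K[0,0],(v-K[1,2])/K[1,1],1.])
    if name=="wrist":
        a=d[:2];r=np.hypot(*a);d=np.r_[a/max(r,1e-9)*np.sin(r),np.cos(r)]
    return T[:3,3],T[:3,:3]@d
def at(name,u,v,z,c=None):
    o,d=ray(name,u,v,c);return o+d*(z-o[2])/d[2]
def proj(name,p,c=None):
    c=c or calibration(name);K=np.array(c["camera_matrix"]);T=np.array(c["T"])
    q=T[:3,:3].T@(np.array(p)-T[:3,3])
    if name=="wrist":
        r=np.hypot(q[0],q[1]);th=np.arctan2(r,q[2]);q=np.r_[q[:2]/max(r,1e-9)*th,1]
    q=K@(q/q[2]);return q[:2]
E
python3 - <<'E'
from h import *
for n in ("scene","top","wrist"):
    c=calibration(n);print(n,np.round(c["camera_matrix"],1).tolist(),np.round(c["T"],3).tolist())
    cv2.imwrite(f"pics/{n}0.png",grab_frame(n))
s=bot.observe();print({k:np.round(v,4).tolist() for k,v in s.items()})
a=cv2.imread("pics/top0.png");b=cv2.imread("pics/wrist0.png")
E
```

```text
scene [[428.6, 0.0, 325.0], [0.0, 428.6, 205.3], [0.0, 0.0, 1.0]] [[-0.81, -0.409, 0.421, -0.036], [-0.586, 0.543, -0.601, 0.683], [0.017, -0.734, -0.679, 0.954], [0.0, 0.0, 0.0, 1.0]]
top [[390.0, 0.0, 312.1], [0.0, 390.0, 197.0], [0.0, 0.0, 1.0]] [[-0.01, -0.996, 0.088, 0.344], [-1.0, 0.009, -0.01, -0.063], [0.009, -0.088, -0.996, 1.329], [0.0, 0.0, 0.0, 1.0]]
wrist [[309.7, 0.0, 320.1], [0.0, 309.7, 199.5], [0.0, 0.0, 1.0]] [[0.3, -0.904, -0.304, 0.265], [-0.954, -0.285, -0.093, -0.571], [-0.002, 0.318, -0.948, 0.373], [0.0, 0.0, 0.0, 1.0]]
{'clock': 0.15, 'qpos': [1.1968, 0.5219, -0.0363, 1.5999, 0.0212, 1.0211, -0.1128], 'qd': [0.0009, -0.0014, 0.0005, -0.0014, -0.0002, -0.001, -0.0006], 'joint_efforts': [0.0018, -92.7388, 1.9806, -37.0059, 0.018, 0.0064, -0.0001], 'position': [0.1868, -0.5962, 0.2309], 'tool_rot': [-3.1407, 0.0001, 0.3037], 'force': [0.26, -0.7468, -0.4391], 'moment': [-0.014, -0.0159, 0.0794], 'grip_width': 0.0852}
```

View pics/top0.png

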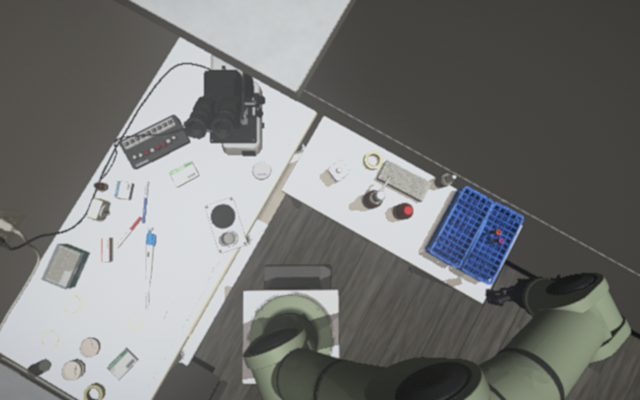

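View pics/scene0.png

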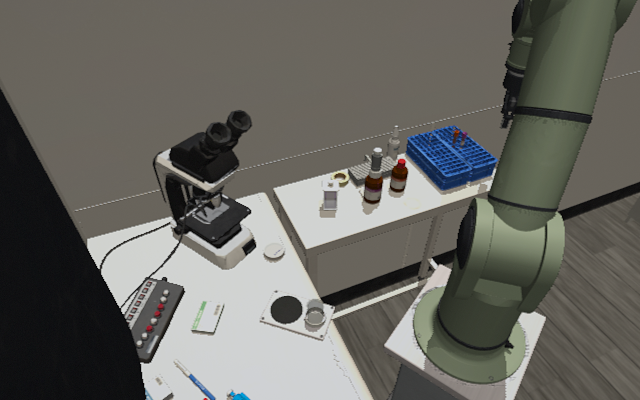

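The top view shows the dispenser near (375,196), between the jar (335,172) and the red-capped bottle (403,211). The station's pad is near (223,216) and its beaker near (228,238). I'll enlarge both areas.

```bash
python3 - <<'E'
from h import *
a=cv2.imread("pics/top0.png")
c1=cv2.resize(a[155:231,315:425],None,fx=7,fy=7,interpolation=cv2.INTER_CUBIC)[:,:390*2]
c=cv2.resize(a[190:260,190:260],None,fx=5,fy=5,interpolation=cv2.INTER_CUBIC)
b=cv2.imread("pics/scene0.png")
d=cv2.resize(b[140:220,340:420],None,fx=5,fy=5,interpolation=cv2.INTER_CUBIC)
e=cv2.resize(a[160:230,350:420],None,fx=5,fy=5,interpolation=cv2.INTER_CUBIC)
out=np.zeros((600,800,3),np.uint8)
f=cv2.resize(b[280:340,255:340],None,fx=4.7,fy=4,interpolation=cv2.INTER_CUBIC)
d=cv2.resize(b[140:215,345:425],None,fx=4.9,fy=3.2,interpolation=cv2.INTER_CUBIC)
out[:350,:350]=c;out[:350,400:750]=e;out[355:595,:f.shape[1]]=f;out[355:595,400:400+d.shape[1]]=d[:240]
cv2.imwrite("pics/c1.png",out)
E
```

```text
(no output)
```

View pics/c1.png

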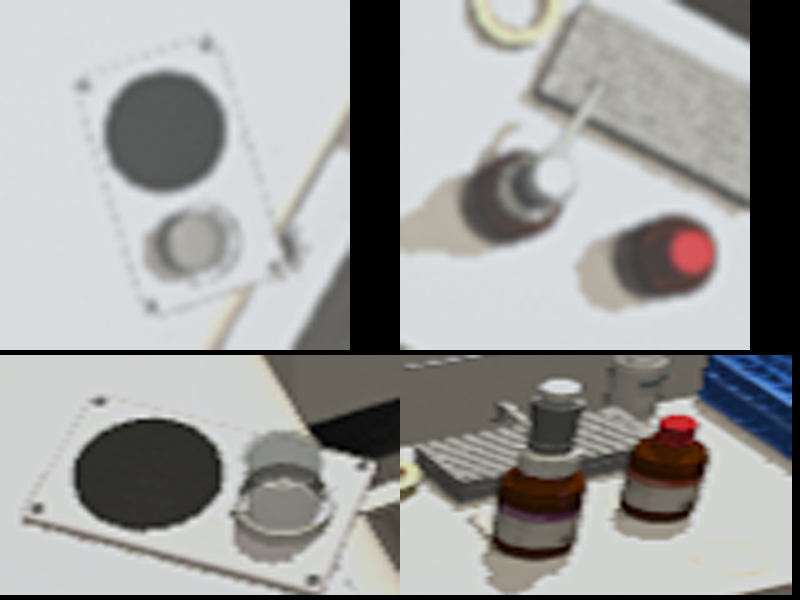

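View pics/wrist0.png

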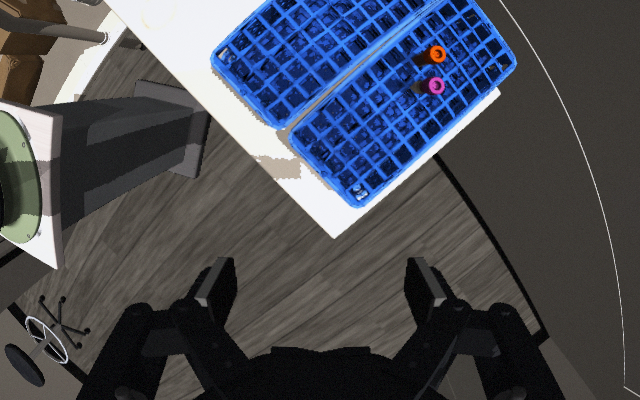

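The crops show the pad as a dark disc, the plate's screws, the white knob top at crop (550,180) and the spout end at about (600,85).

```bash
python3 - <<'E'
from h import *
def blob(img,x0,x1,y0,y1,th):
    g=cv2.cvtColor(cv2.imread(img),6)[y0:y1,x0:x1]
    n,l,s,c=cv2.connectedComponentsWithStats((g<th).astype(np.uint8)); i=1+np.argmax(s[1:,4])
    return c[i]+[x0,y0],s[i]
for nm,r in (("top",(205,240,198,232)),("scene",(265,305,290,325))):
    c,s=blob(f"pics/{nm}0.png",*r,120);p=at(nm,*c,.011);print(nm,"pad",c,s,p)
C=lambda x,y,x0,y0:((x+.5)/5-.5+x0,(y+.5)/5-.5+y0)
S=[at("top",*C(x,y,190,190),.008)[:2] for x,y in((83,86),(207,44),(151,307),(276,268))]
print(np.round(S,4));d=(S[2]-S[0]+S[3]-S[1]);print("yaw st",np.degrees(np.arctan2(d[1],d[0])), np.linalg.norm(d)/2)
d=S[0]-S[1];print("short",np.degrees(np.arctan2(d[1],d[0])),np.linalg.norm(d))
k=at("top",*C(550,180,350,160),.205);t=at("top",*C(600,86,350,160),.137)
print("knob",k,"tip",t,np.linalg.norm((t-k)[:2]),np.degrees(np.arctan2(*(t-k)[1::-1])))
# scene: knob top crop (560,387) , fx4.9 fy3.2
ks=at("scene",345+(560-400)/4.9-.4,140+(387-355)/3.2-.3,.205);print("knob scene",ks)
print("red",at("top",*C(691,250,350,160)-np.array([80,0]) if 0 else C(291,250,350,160),.121))
k2=at("top",*C(150,180,350,160),.205);t2=at("top",*C(200,86,350,160),.137)
print("knob",k2,"tip",t2,np.linalg.norm((t2-k2)[:2]),np.degrees(np.arctan2(*(t2-k2)[1::-1])))
print("jar",at("top",336,170,.11))
E
```

```text
top pad [222.54398148 215.90046296] [  6   7  24  23 432] [0.39925173 0.22589122 0.011     ]
scene pad [286.0286123 309.3204578] [  6   6  31  28 699] [0.39837394 0.22619709 0.011     ]
[[0.4307 0.282 ]
 [0.4584 0.1985]
 [0.2819 0.2345]
 [0.307  0.151 ]]
yaw st -162.44473926182843 0.15747022084893936
short 108.37896421931704 0.08799580108210571
knob [ 0.44333864 -0.50283087  0.205     ] tip [ 0.50744852 -0.56303459  0.137     ] 0.08794637806276165 -43.20025414306291
knob scene [ 0.44722206 -0.27311534  0.205     ]
red [ 0.40860938 -0.37232162  0.121     ]
knob [ 0.44548762 -0.27018987  0.205     ] tip [ 0.50962611 -0.31513067  0.137     ] 0.07831616930940391 -35.01830482412142
jar [ 0.53652485 -0.15186608  0.11      ]
```

The pad is at (0.399, 0.226), the station yaw is about −162°, the bottle is at about (0.446, −0.271), and its spout yaw is about −35°. I'll grip at tool yaw of about 152°, so joint 7 stays in the middle of its range through the −127° turn. First I'll go above the bottle.

>>> move_arm(jaw=[0,0,0,0,0,0,0,0,0], dp=[[0.0,0,-0.03],[0.054,-0.036,-0.02],[0.054,-0.036,-0.01],[0.054,-0.036,0],[0.054,-0.036,0],[0.054,-0.036,0],[0.054,-0.036,0],[0.054,-0.036,0],[0.053,-0.039,0]], rotation=[[0,0,0],[0,0,0],[0,0,0],[0,0,0],[0,0,0],[0,0,0],[0,0,0],[0,0,0],[0,0,0]])

```text
clock: 1.27
position: [0.4471, -0.2697, 0.2792]
tool_rot: [3.142, 0.0, 0.304]
force: [1.3, -2.1, 0.8]
grip_width: 0.0855
```

>>> move_arm(jaw=[0,0,0,0,0,0,0,0,0,0], dp=[[0,0,0],[0,0,0],[0,0,0],[0,0,0],[0,0,0],[0,0,0],[0,0,0],[0,0,0],[0,0,0],[0,0,0]], rotation=[[0,0,-0.055],[0,0,-0.055],[0,0,-0.055],[0,0,-0.055],[0,0,-0.055],[0,0,-0.055],[0,0,-0.055],[0,0,-0.055],[0,0,-0.055],[0,0,-0.055]])

```text
clock: 2.52
position: [0.4462, -0.2711, 0.2791]
tool_rot: [-3.141, -0.0, 2.037]
force: [-0.0, -0.6, -0.0]
grip_width: 0.0851
```

>>> move_arm(jaw=[0,0,0,0,0,0], dp=[[0,0,0],[0,0,0],[0,0,0],[0,0,0],[0,0,0],[0,0,0]], rotation=[[0,0,-0.05],[0,0,-0.05],[0,0,-0.05],[0,0,-0.05],[0,0,0],[0,0,0]])

```text
clock: 3.28
position: [0.4462, -0.2712, 0.2792]
tool_rot: [3.142, -0.0, 2.656]
force: [-0.2, -0.0, -0.4]
grip_width: 0.0852
```

```bash
python3 - <<'E'
from h import *
import pickle
s=bot.observe();c=calibration("wrist");im=grab_frame("wrist");cv2.imwrite("pics/w1.png",im);pickle.dump((s,c),open("w1.pkl","wb"))
print({k:np.round(s[k],4).tolist() for k in("clock","qpos","position","tool_rot","force","grip_width")})
for p in ((.446,-.271,.205),(.446,-.271,.142)):print(proj("wrist",p,c))
E
```

```text
{'clock': 3.275, 'qpos': [0.9309, 0.3625, -0.6464, 1.7864, 0.2454, 1.0742, 1.283], 'position': [0.4462, -0.2712, 0.2792], 'tool_rot': [3.1416, -0.0002, 2.6561], 'force': [-0.1906, -0.0253, -0.4067], 'grip_width': 0.0852}
[319.19193165 211.58969995]
[319.27057061 187.74952866]
```

View pics/w1.png

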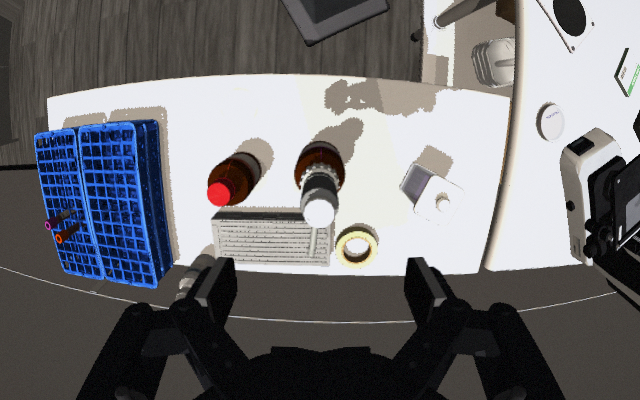

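The wrist view shows the knob centred at about (320,211), as predicted (319,212). The spout runs down to about (313,257). I'll take a closer crop for the spout direction.

```bash
python3 - <<'E'
from h import *
a=cv2.imread("pics/w1.png")
cv2.imwrite("pics/c2.png",cv2.resize(a[190:270,275:375],None,fx=7,fy=7,interpolation=cv2.INTER_CUBIC))
E
```

```text
(no output)
```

View pics/c2.png

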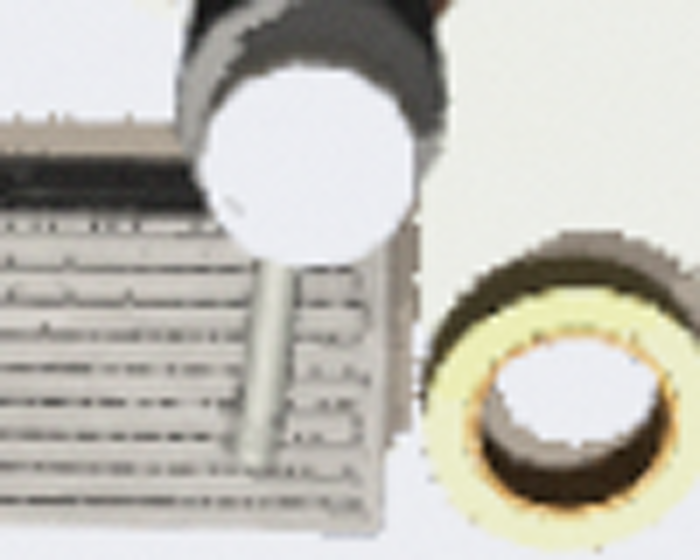

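```bash
python3 - <<'E'
from h import *
import pickle
s,c=pickle.load(open("w1.pkl","rb"))
C=lambda x,y:((x+.5)/7-.5+275,(y+.5)/7-.5+190)
k=at("wrist",*C(307,164),.205,c);print("knob",k)
a=at("wrist",*C(276,285),.136,c);e=at("wrist",*C(254,450),.136,c);print(a,e)
for q in(a,k):
  d=(e-q)[:2];print(np.linalg.norm(d),np.degrees(np.arctan2(d[1],d[0])))
for yaw in(-30,-32.5,-35,-37.5):
  y=np.radians(yaw)
  print(yaw,[np.round((np.array(proj("wrist",(.446+r*np.cos(y),-.271+r*np.sin(y),z),c))+.5-[275,190])*7,0) for r,z in((79,.104),(74,.136),(40,.136)) for r in [r/1000]])
E
```

```text
knob [ 0.44673392 -0.27203524  0.205     ]
[ 0.48465944 -0.29745102  0.136     ] [ 0.50707444 -0.31322798  0.136     ]
0.02741066441958392 -35.140079693945665
0.07306038879300163 -34.32023280770261
-30 [array([295., 385.]), array([295., 452.]), array([303., 244.])]
-32.5 [array([274., 384.]), array([273., 451.]), array([291., 243.])]
-35 [array([254., 382.]), array([252., 449.]), array([279., 242.])]
-37.5 [array([233., 379.]), array([230., 446.]), array([267., 240.])]
```

>>> move_arm(jaw=[0,0,0,0,0], dp=[[0,0,0.05],[0,0,0.05],[0,0,0.04],[0,0,0.0225],[0,0,0]], rotation=[[0,0,0],[0,0,0],[0,0,0],[0,0,0],[0,0,0]])

```text
clock: 3.95
position: [0.4462, -0.2708, 0.1488]
tool_rot: [3.141, -0.001, 2.659]
force: [0.2, -0.0, 0.2]
grip_width: 0.0854
```

The spout yaw is −34.8°, consistent across the measurements. I'll grip, then lift.

>>> move_arm(jaw=[130,160,255,255,255,255], dp=[[0,0,0],[0,0,0],[0,0,0],[0,0,0],[0,0,0],[0,0,0]], rotation=[[0,0,0],[0,0,0],[0,0,0],[0,0,0],[0,0,0],[0,0,0]], squeeze=50)

```text
clock: 4.7
position: [0.4466, -0.2716, 0.15]
tool_rot: [-3.141, 0.001, 2.66]
force: [-1.0, -2.3, 7.7]
grip_width: 0.0306
```

>>> move_arm(jaw=[255,255,255,255,255,255,255,255], dp=[[0,0,-0.01],[0,0,-0.025],[0,0,-0.035],[0,0,-0.04],[0,0,-0.04],[0,0,-0.03],[0,0,-0.01],[0,0,0]], rotation=[[0,0,0],[0,0,0],[0,0,0],[0,0,0],[0,0,0],[0,0,0],[0,0,0],[0,0,0]])

```text
clock: 5.7
position: [0.4462, -0.2711, 0.3012]
tool_rot: [-3.141, -0.0, 2.66]
force: [-0.1, -0.6, -3.0]
grip_width: 0.0309
```

The bottle is held and lifted. Now I'll carry it across to the pad.

>>> move_arm(jaw=[255,255,255,255,255,255,255,255,255,255], dp=[[0.015,0.023,0],[0.029,0.045,0],[0.036,0.056,0],[0.038,0.058,0],[0.038,0.058,0],[0.038,0.058,0],[0.038,0.058,0],[0.038,0.058,0],[0.036,0.056,0],[0.024,0.036,0]], rotation=[[0,0,0],[0,0,0],[0,0,0],[0,0,0],[0,0,0],[0,0,0],[0,0,0],[0,0,0],[0,0,0],[0,0,0]])

```text
clock: 6.95
position: [0.3983, 0.2125, 0.3007]
tool_rot: [-3.141, -0.001, 2.662]
force: [0.1, 0.1, -3.5]
grip_width: 0.0307
```

>>> move_arm(jaw=[255,255,255,255,255,255,255,255,255,255], dp=[[0.01,0.017,0],[0,0,0],[0,0,0],[0,0,0],[0,0,0],[0,0,0],[0,0,0],[0,0,0],[0,0,0],[0,0,0]], rotation=[[0,0,0],[0,0,0.02],[0,0,0.04],[0,0,0.05],[0,0,0.05],[0,0,0.05],[0,0,0.05],[0,0,0.05],[0,0,0.05],[0,0,0.05]])

```text
clock: 8.2
position: [0.398, 0.2258, 0.3005]
tool_rot: [-3.14, 0.001, 1.367]
force: [0.2, 0.2, -3.8]
grip_width: 0.031
```

>>> move_arm(jaw=[255,255,255,255,255,255,255,255,255,255], dp=[[0,0,0],[0,0,0],[0,0,0],[0,0,0],[0,0,0],[0,0,0],[0,0,0],[0,0,0],[0,0,0],[0,0,0]], rotation=[[0,0,0.05],[0,0,0.05],[0,0,0.05],[0,0,0.05],[0,0,0.04],[0,0,0.03],[0,0,0.02],[0,0,0.007],[0,0,0],[0,0,0]])

```text
clock: 9.45
position: [0.3989, 0.2257, 0.3011]
tool_rot: [-3.142, 0.0, 0.44]
force: [-0.8, 0.3, -3.3]
grip_width: 0.0311
```

```bash
python3 - <<'E'
from h import *
import pickle
s=bot.observe();c=calibration("wrist");im=grab_frame("wrist");cv2.imwrite("pics/w2.png",im);pickle.dump((s,c),open("w2.pkl","wb"))
cv2.imwrite("pics/top2.png",grab_frame("top"));cv2.imwrite("pics/scene2.png",grab_frame("scene"))
print({k:np.round(s[k],4).tolist() for k in("clock","qpos","position","tool_rot","force","moment","grip_width")})
E
```

```text
{'clock': 9.45, 'qpos': [-0.158, 0.2105, -0.5669, 1.9053, 0.1287, 1.0618, -1.9087], 'position': [0.3989, 0.2257, 0.3011], 'tool_rot': [-3.1416, 0.0003, 0.4399], 'force': [-0.758, 0.2655, -3.2573], 'moment': [0.0077, -0.0419, -0.0381], 'grip_width': 0.0311}
```

View pics/w2.png

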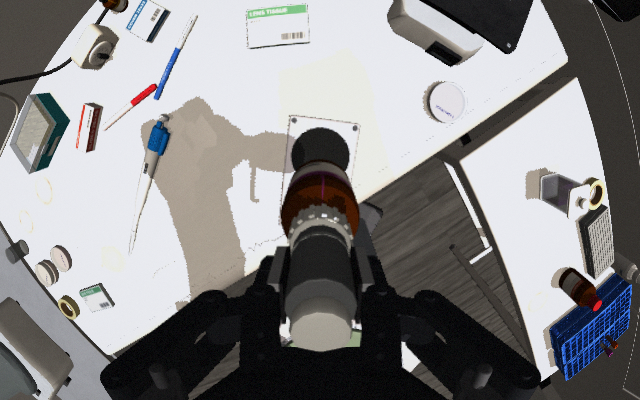

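The bottle hangs upright over the pad. The rear plate screws are at about (295,121) and (354,127). The spout is hidden behind the bottle, so I'll use crops from the other cameras.

```bash
python3 - <<'E'
from h import *
import pickle
s,c=pickle.load(open("w2.pkl","rb"))
a=cv2.imread("pics/w2.png")[105:185,270:370];b=cv2.imread("pics/scene2.png")[210:350,230:370];t=cv2.imread("pics/top2.png")[180:260,180:260]
R=lambda i,f:cv2.resize(i,None,fx=f,fy=f,interpolation=cv2.INTER_CUBIC)
o=np.zeros((600,800,3),np.uint8);o[:280,:350]=R(a,3.5);o[:420,370:790]=R(b,3);o[285:605,:320]=R(t,4)[:315]
cv2.imwrite("pics/c3.png",o)
p,q=[at("wrist",u,v,.008,c) for u,v in((295,121),(354,127))];d=(q-p)[:2]
print(p,q,np.linalg.norm(d),"short",np.degrees(np.arctan2(d[1],d[0])))
E
```

```text
[0.43013498 0.28053839 0.008     ] [0.45786531 0.20217766 0.008     ] 0.0831226508151746 short -70.5121230830791
```

View pics/c3.png

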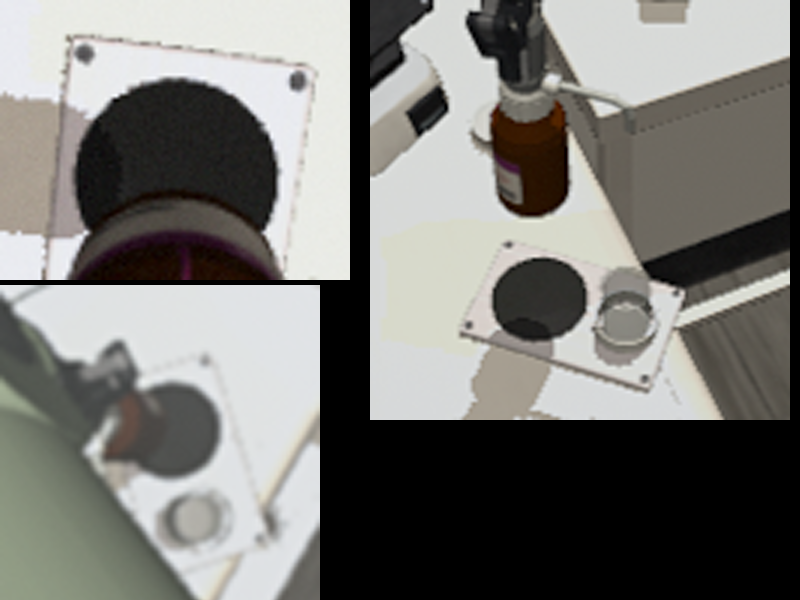

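```bash
python3 - <<'E'
from h import *
import pickle
s,c=pickle.load(open("w2.pkl","rb"))
an=lambda d:round(float(np.degrees(np.arctan2(d[1],d[0]))),2)
p,q=[at("wrist",u,v,.008,c) for u,v in((293.7,120.1),(354.8,127.6))];print("w short",an(q-p)-90,np.linalg.norm(q-p))
X=lambda x,y:((x-370+.5)/3-.5+230,(y+.5)/3-.5+210)
S=[at("scene",*X(*v),.008) for v in((509,245),(465,331),(645,380),(681,293))]
print("scene",np.round(S,4)[:,:2],an(S[2]-S[1]),an(S[3]-S[0]),an(S[0]-S[1])-90,an(S[3]-S[2])-90, "ctr",np.mean(S,0))
b=s["position"]; 
for v,z in(((632,128),.257),((626,103),.289)):
  e=at("scene",*X(*v),z);print("tip",e,np.linalg.norm((e-b)[:2]),an(e-b))
h=.157;pr=lambda p:np.round((np.array(proj("scene",p))+.5-[230,210])*3+[370,0],0)
print("pred axis",pr((b[0],b[1],h)),pr((b[0],b[1],h+.101)),pr((b[0],b[1],h+.127)))
for y in(-156,-159,-162,-165):
  r=np.radians(y);print(y,pr((b[0]+.079*np.cos(r),b[1]+.079*np.sin(r),h+.098)),pr((b[0]+.076*np.cos(r),b[1]+.076*np.sin(r),h+.131)))
# top beaker mouth crops from c1: collar/beaker
for y in(-160,-161,-162,-163):
  r=np.radians(y);m=(.399+.078*np.cos(r),.226+.078*np.sin(r),.063);print(y,"beaker scene",pr(m),"top c1",(np.array(proj("top",m))+.5-190)*5)
E
```

```text
w short -161.73000000000002 0.08629844745650038
scene [[0.4569 0.1976]
 [0.4295 0.2858]
 [0.2814 0.2327]
 [0.3055 0.1474]] -160.29 -161.65 -162.7 -164.2 ctr [0.36833554 0.21586175 0.008     ]
tip [0.32303155 0.19647691 0.257     ] 0.0813111205928918 -158.92
tip [0.3235219  0.20302437 0.289     ] 0.07872282584865169 -163.24
pred axis [531. 192.] [524. 104.] [522.  80.]
-156 [631. 126.] [627.  94.]
-159 [629. 130.] [625.  98.]
-162 [628. 134.] [624. 102.]
-165 [626. 138.] [622. 106.]
-160 beaker scene [627. 286.] top c1 [187.69695742 242.57672788]
-161 beaker scene [626. 287.] top c1 [185.69433656 243.30639664]
-162 beaker scene [626. 289.] top c1 [183.67983642 244.00118921]
-163 beaker scene [625. 290.] top c1 [181.6540784  244.66088652]
```

Everything agrees: station yaw −162±1°, pad at (0.3985, 0.226), spout on the same bearing. I'll lower to a few mm above the pad.

>>> move_arm(jaw=[255,255,255,255,255,255,255,255,255], dp=[[0,0,0.01],[0,0,0.025],[0,0,0.035],[0,0,0.035],[0,0,0.03],[0,0,0.02],[0,0,0.015],[0,0,0.0075],[0,0,0]], rotation=[[0,0,0],[0,0,0],[0,0,0],[0,0,0],[0,0,0],[0,0,0],[0,0,0],[0,0,0],[0,0,0]])

```text
clock: 10.72
position: [0.3991, 0.2258, 0.1593]
tool_rot: [-3.142, -0.0, 0.439]
force: [-0.6, -0.9, -4.2]
grip_width: 0.0305
```

```bash
python3 - <<'E'
from h import *
s=bot.observe();c=calibration("wrist");im=grab_frame("wrist");print(s["position"],s["tool_rot"],s["force"])
b=grab_frame("scene")[220:340,240:360]
R=lambda i,f:cv2.resize(i,None,fx=f,fy=f,interpolation=cv2.INTER_CUBIC)
o=np.zeros((480,800,3),np.uint8);o[:480,320:800]=R(b,4);o[:480,:300]=R(im[60:220,270:370],3)
cv2.imwrite("pics/c4.png",o)
E
```

```text
[0.39913081 0.22578697 0.15931587] [-3.14154266e+00 -4.67826504e-06  4.38947348e-01] [-0.6358443  -0.87071311 -4.17174912]
```

View pics/c4.png

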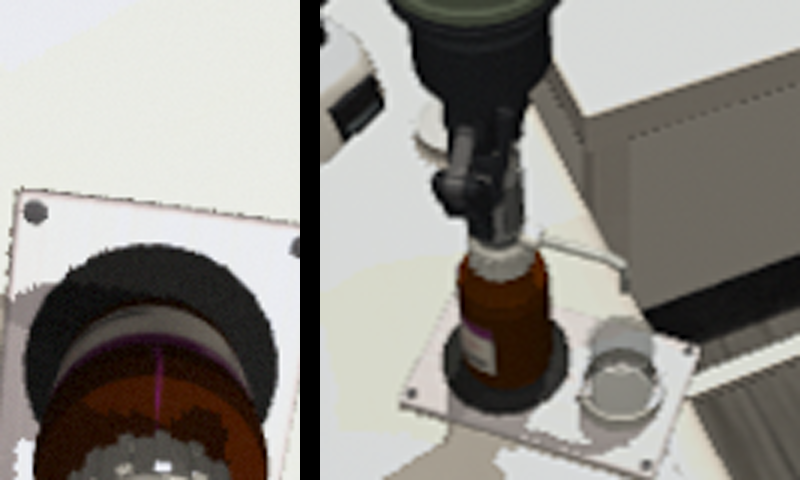

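The bottle is centred on the pad in both views, with pad edges at 443/568 against bottle edges at 460/550 in the scene crop. The spout end at (625,288) is above the beaker. I'll lower slowly and watch the force.

>>> move_arm(jaw=[255,255,255,255], dp=[[0,0,0.00125],[0,0,0.00125],[0,0,0.00075],[0,0,0]], rotation=[[0,0,0],[0,0,0],[0,0,0],[0,0,0]])

```text
clock: 11.32
position: [0.3991, 0.2257, 0.1567]
tool_rot: [-3.142, 0.0, 0.439]
force: [-0.2, -0.1, -3.5]
grip_width: 0.0307
```

>>> move_arm(jaw=[255,255,255], dp=[[0,0,0.0006],[0,0,0.0004],[0,0,0]], rotation=[[0,0,0],[0,0,0],[0,0,0]])

```text
clock: 11.7
position: [0.3991, 0.2257, 0.1559]
tool_rot: [-3.142, 0.0, 0.439]
force: [-0.5, -0.2, -3.7]
grip_width: 0.0307
```

>>> move_arm(jaw=[255,255,255], dp=[[0,0,0.0006],[0,0,0.0004],[0,0,0]], rotation=[[0,0,0],[0,0,0],[0,0,0]])

```text
clock: 12.08
position: [0.3991, 0.2257, 0.1551]
tool_rot: [-3.142, 0.0, 0.439]
force: [-1.3, 0.1, -3.9]
grip_width: 0.0311
```

>>> move_arm(jaw=[255,255,255], dp=[[0,0,0.0006],[0,0,0.0004],[0,0,0]], rotation=[[0,0,0],[0,0,0],[0,0,0]])

```text
clock: 12.45
position: [0.3994, 0.226, 0.155]
tool_rot: [3.142, -0.001, 0.439]
force: [-2.5, -0.8, 13.0]
grip_width: 0.0309
```

>>> move_arm(jaw=[255,255,255], dp=[[0,0,0.0006],[0,0,0.0],[0,0,0]], rotation=[[0,0,0],[0,0,0],[0,0,0]])

```text
clock: 12.82
position: [0.3996, 0.2263, 0.155]
tool_rot: [3.142, -0.002, 0.439]
force: [-3.3, -1.8, 23.1]
grip_width: 0.0306
```

The bottle is on the pad. I'll relieve the preload, then open.

>>> move_arm(jaw=[255,255,255], dp=[[0,0,-0.0012],[0,0,0],[0,0,0]], rotation=[[0,0,0],[0,0,0],[0,0,0]], squeeze=20)

```text
clock: 13.2
position: [0.3993, 0.2259, 0.155]
tool_rot: [-3.141, -0.001, 0.439]
force: [-0.7, -0.7, 7.2]
grip_width: 0.0314
```

>>> move_arm(jaw=[150,130,100,60,0,0,0,0], dp=[[0,0,0],[0,0,0],[0,0,0],[0,0,0],[0,0,0],[0,0,0],[0,0,0],[0,0,0]], rotation=[[0,0,0],[0,0,0],[0,0,0],[0,0,0],[0,0,0],[0,0,0],[0,0,0],[0,0,0]])

```text
clock: 14.2
position: [0.3991, 0.2257, 0.1548]
tool_rot: [-3.142, -0.0, 0.439]
force: [-0.5, 0.5, 0.6]
grip_width: 0.0856
```

>>> move_arm(jaw=[0,0,0,0,0,0,0,0], dp=[[0,0,-0.01],[0,0,-0.03],[0,0,-0.04],[0,0,-0.04],[0,0,-0.04],[0,0,-0.03],[0,0,0],[0,0,0]], rotation=[[0,0,0],[0,0,0],[0,0,0],[0,0,0],[0,0,0],[0,0,0],[0,0,0],[0,0,0]])

```text
clock: 15.2
position: [0.3989, 0.2255, 0.3065]
tool_rot: [3.141, 0.0, 0.439]
force: [-0.3, 0.3, -0.2]
grip_width: 0.0854
```

```bash
python3 - <<'E'
from h import *
import pickle
s=bot.observe();c=calibration("wrist");im=grab_frame("wrist");pickle.dump((s,c),open("w5.pkl","wb"));print(s["position"],s["force"],s["clock"])
b=grab_frame("scene")[220:340,240:360]
R=lambda i,f:cv2.resize(i,None,fx=f,fy=f,interpolation=cv2.INTER_CUBIC)
o=np.zeros((480,800,3),np.uint8);o[:480,320:800]=R(b,4);o[:480,:312]=R(im[130:290,268:372],3)
cv2.imwrite("pics/c5.png",o)
pr=lambda p:np.round((np.array(proj("scene",p))+.5-[240,220])*4+[320,0],0)
pw=lambda p:np.round((np.array(proj("wrist",p,c))+.5-[268,130])*3,0)
r=np.radians(-162);t=np.array([np.cos(r),np.sin(r)]);P=np.array([.3985,.2259])
for n,q in(("knob",np.r_[P,.21]),("tip",np.r_[P+.079*t,.109]),("tubeend",np.r_[P+.077*t,.1425]),("mouth",np.r_[P+.078*t,.063])):print(n,pr(q),pw(q))
E
```

```text
[0.39885583 0.22551197 0.3065466 ] [-0.25210706  0.27744703 -0.21224871] 15.2
knob [491. 157.] [160. 217.]
tip [623. 301.] [135. 319.]
tubeend [620. 266.] [133. 353.]
mouth [622. 345.] [137. 273.]
```

View pics/c5.png

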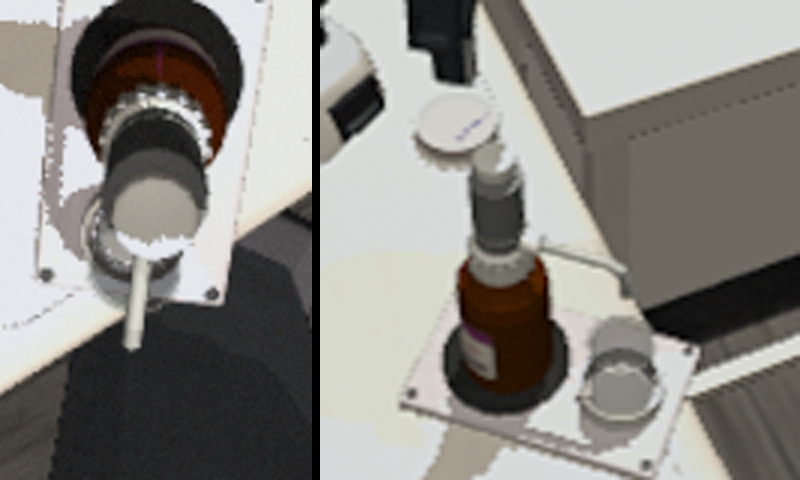

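The released bottle stands upright and centred. In the wrist crop the spout end is at (133,347), against a predicted (133,353) for exact alignment. In the scene view it sits over the beaker. The gripper is well clear, so I'll hand in.

```bash
python3 -c "
from workcell import workorder
print(workorder.job_done())"
```

```text
the job is handed in; nothing more can be done
None
```

The pump bottle is standing free on the filling station's pad, with its spout over the beaker. I handed the job in at about 15.3 s of the 38 s allowed. I gripped it by the barrel, carried it over the jar, turned it −127° and lowered it until it touched. I then eased off the pressure, opened the gripper and moved up clear.

**Last checks:**
- **Centring:** The bottle stands upright. Its base is centred on the pad to within about 1–2 mm.
- **Spout:** In the wrist view, the spout end is within about 6 enlarged pixels (2 image pixels) of where perfect alignment would put it. In the scene view, its lower end read about 8 enlarged pixels (2 image pixels) higher than predicted. I put that down to poor contrast against the dark background.
- **Beaker:** I could not see the beaker's mouth directly from above once the bottle was placed. That alignment rests on the station's angle, which I measured to about ±1°, or about 1.5 mm at the spout.
- **Forces:** The highest force I read was about 23 N, as the bottle touched the pad. It was near zero after release.
- **Other items:** I never touched the jar or the other bottle. I last saw them standing while I was carrying the bottle, and took no picture of them after placing it.

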